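Change from the brush to the mixing knife

ROBOT

A 6-joint arm with a two-finger parallel gripper is mounted at the origin on the work surface. World frame = base frame: x ahead of the robot, y to its left, z up, the work surface at z = 0. Lengths are in m, angles in rad, forces in N, time in s.
With the tool pointing down it reaches from about 0.25 to 0.725 m from the base axis. Payload 4 kg.
Tool frame: the origin (TCP) lies at the very end of the fingers, on their centre line; the grasp point (between the pads) lies 19 mm behind it; z points along the fingers, y is the line along which they close (so a half turn about z gives the same grasp; the last joint's range is limited). The gripper opens to 85 mm and grips with 20 to 120 N. Pads are 22 mm wide; open, the fingers measure 114 mm over their backs; the gripper's body (76 mm by 85 mm) begins 54 mm behind the grasp point. The pads swing forward as they close: fully open they stand 13 mm farther back than shut.
Start: joints at [-1.264, 0.241, 0.005, 1.335, 0, 1.571], TCP at [0.151, -0.477, 0.231] pointing down, gripper open.
Joint ranges: [-2.72, 2.72], [-1.05, 1.87], [-1.09, 1.28], [-1.99, 2.15], [-1.42, 1.44], [-3.14, 3.14]. Speed limits (rad/s): [2.79, 2.79, 3.14, 3.14, 3.14, 3.14].

INTERFACE

Orientations are given as a unit quaternion [x, y, z, w].
In Python, from workcell import bot, vision, workorder gives the robot as it stands.
- The arm moves only by the shell command python3 -m creep 'ROWS' [OPENING]. ROWS is JSON, a list of rows, each a list of 2 entries, a list of its own where there are three numbers: the shift along the tool's x, y, z in mm, then the turn, a rotation vector about the tool's x, y, z in rad. In form: [[[dx, dy, dz], [wx, wy, wz]], ...]. A call has 1 to 12 rows; each row shifts and turns the commanded pose from where the row before left it, along the tool's axes as they then stand; what a row does not reach is not made up. A row lasts 1/8 s, in which the tool goes at most 62.5 mm and 10.7 degrees, less where a joint would pass 70% of its speed; a pose out of reach is approached as far as the arm can. A call is refused whole if a number of a shift passes 62.5 or a number of a turn 0.188, either way. A call with a gripper value outside its range is refused whole. OPENING is the finger opening in mm, from 0 to 85.4, set as the call begins (- or left out, the last holds). The fingers move at their own pace and stop on an object; the grip force is fixed at half the most. Time passes only in rows, so rows that do not move let the fingers close. It gives the time, the measured TCP pose, the force, the opening and the grip force at its end, in the units of the state.
- bot.get_obs(): the state, without advancing time (a new reading comes with each control period).
- vision.camera(name): name is "scene" or "side" or "wrist"; returns a dict with "image" (420x560x3 uint8, blue, green, red), "z_map" (420x560 float32, m along the optical axis (not along the pixel's ray), 0 where there is no reading), "K" (3x3 intrinsics, pixels), "k1" (the pictures are not rectified: a ray, as slopes to the right and down, at radius r is drawn at 1 + k1 r^2 times it, then the intrinsics apply), "rvec" (rotation vector, rad) and "tvec" (3), from world to camera coordinates, as OpenCV has them; the wrist camera has in their place "tool_from_camera" (4x4, takes a point from camera to tool coordinates, whose origin is the TCP and whose axes are the flange's). Camera axes: x right, y down, z forward; pixel columns grow to the right and rows downward; lengths in m; the calibration is good to about 2 mm. A picture is of the moment at which its call begins: read the wrist's pose just before it.
- workorder.job_done(): hands the job in; it is judged then, once.
Trained networks look in a picture, given as the dict that the camera call returned (one of the last four; its "shot" number tells which), for a name from the list of things; names that differ only in an ending like _2 or _b are one class to them, and where a whole thing is asked for, a point or a joint stands for the part that bears it (a point fixed in the world has none). Each returns a list of dicts, best first, with "score" (0 to 1); they miss things now and then, are a little off and sometimes report something else, mostly with a low value. They report only what shows in the picture. A call takes as long as a camera call. They do not tell look-alikes from the thing itself.
- vision.spot_in(picture, query): "position" ([column, row] in pixels, amid what is visible of it).
- vision.place_of(picture, query): "position" ([column, row] in pixels: a listed point, or the origin of a listed thing).
The state is a dict: "clock": time; "joint_pos": joint angles; "joint_vel": joint speeds; "tau": joint torques, N m; "eef_pos": TCP position; "tool_rot": TCP orientation; "ft_force": force on the tool from outside, world axes, zero at the start; "ft_torque": the same for the moment, N m; "grip_width": finger opening in m; "grasp_force": force on a finger pad.
Only numpy, scipy, OpenCV 4.12 (cv2) and the standard library are available. Lean on these libraries where they do the work, as an engineer would, in place of code of your own. Each camera call takes 0.05 s, during which the arm holds its last target. There are 200 camera calls.

TASK

Put the used blue-handled brush away: lower it handle first into the terracotta pot (set it down inside, do not drop it in) and leave it standing with its bristles up. Then draw the dark-brown-handled mixing knife out of the block, turn it blade end down to a slant about halfway between upright and level, flat of the blade (not its edge) towards the palette, and finish still holding it motionless with the tip about 9 cm above the middle of the palette. Do not tip the pot over or shift the red-handled knife, bottles, jar or tubes.

Things in the scene. Friction and masses are not known exactly. Their poses are not given: they have to be found in the camera images.
- palette: flat white palette board 220 x 280 x 12 mm (x, y, z) that does not move, lying on the table with dried paint marks; origin at the centre of its underside, top face 12 mm above it
- palette_mid (a point): the middle of the palette's top face
- brush: flat brush 225 mm long, lying on the palette; x axis points to the bristles, z up as it lies. Origin on its underside at the grip point. Round blue handle x = -130 to 28, 15-16 mm thick from x = -115 to 15; steel ferrule x = 26 to 60, 34 wide, 15 thick; bristles x = 58 to 95, 36 wide, 11 thick. Its axis is 8 mm above its underside. About 45 g, balances near x = -20
- brush_grip (a point): on the brush's axis, at the handle's thick part just behind the ferrule, 130 mm from the butt; same axes as the brush
- brush_butt (a point): end of the handle, on the axis
- brush_tip (a point): end of the bristles, on the axis
- pot: loose round terracotta-coloured stoneware pot, empty and open at the top, 450 g, 105 mm high, outer diameter 80 at the foot and 84 at the rim, walls 4, floor 6 mm thick; origin at the centre of its underside, z up
- pot_in (a point): centre of the pot's inner floor, 6 mm above its underside
- pot_rim (a point): centre of the pot's mouth, 105 mm above its underside
- block: light wooden block 75 x 160 x 100 mm (x, y, z) that does not move, with two slots side by side along its y axis, 90 mm apart, each 8 mm (x) by 27 mm (y) and 90 mm deep; origin at the centre of its underside
- block_top (a point): centre of the block's top face, 100 mm above the table
- knife: mixing knife 190 mm long, about 70 g, dark brown handle, standing blade down in either slot, collar on the block's top. Origin on its axis at the collar's foot; z up the handle, x across its thickness, y across the blade's width. Collar and handle z = 0 to 105, 14 thick (x), 20 wide (y). Steel blade 2.5 thick, 20 wide, down to z = -85: lift 85 mm to clear the block
- knife_tip (a point): tip of the mixing knife's blade, 85 mm from the knife's origin along -z; same axes as the knife
- knife_grip (a point): on the mixing knife's axis, 65 mm up from its origin, in the handle; same axes as the knife
- trowel: second painting knife, same shape and size, red handle, standing in the other slot; leave it alone
- bottle_pink: pink bottle with green cap, diameter 62, height 135 mm; bystander; origin at the centre of its underside
- bottle_black: black bottle with white cap, diameter 52, height 120 mm; bystander; origin at the centre of its underside
- jar_white: clear jar with white lid, diameter 72, height 85 mm; bystander; origin at the centre of its underside
- tube_yellow: yellow paint tube lying flat, 125 x 40 x 18 mm; bystander; origin under its middle
- tube_red: red paint tube lying flat, 125 x 40 x 18 mm; bystander; origin under its middle
- tube_green: green paint tube lying flat, 125 x 40 x 18 mm; bystander; origin under its middle
Mind the look-alikes: they are no part of the job. What is shaped like the pot but purple is not meant. There is more than one size of the knife; the job needs the larger.

How it is judged:
On the way, in this order (a step that is already met when the one before it is completed fails the run):
1. the brush is handed down into the pot: butt in the pot's lower half, bristles up, still held (horizontal distance between brush_butt and pot_in below 0.04 m and z of brush_butt in the frame of pot below 0.05 m and angle between brush's own x axis and vertical below 0.8 rad and contact force between brush and the fingers above 0.5 N), for 0.1 s.
2. the brush is let go and stands in the pot, bristles up (horizontal distance between brush_butt and pot_in below 0.04 m and z of brush_butt in the frame of pot below 0.03 m and angle between brush's own x axis and vertical below 0.7 rad and contact force between brush and the fingers below 0.1 N and linear speed of brush below 0.05 m/s), for 0.2 s.
3. the mixing knife is drawn clear of the block and held (z of knife_tip in the frame of block above 0.105 m and contact force between knife and the fingers above 0.5 N and contact force between knife and block below 0.1 N), for 0.1 s.
At the end, for the whole second after the job is handed in: Brush at rest, let go, bristles up, leaning < 40 deg, butt on the floor of the upright pot. Knife held still by the fingers, clear of block and palette: tip 40-150 mm above the palette and within 60 mm of its middle, handle 25-65 deg from vertical, blade's width level within 25 deg (horizontal distance between brush_butt and pot_in below 0.04 m and z of brush_butt in the frame of pot below 0.03 m and angle between brush's own x axis and vertical below 0.7 rad and angle between pot's own z axis and vertical below 0.1 rad and contact force between brush and the arm below 0.1 N and linear speed of each of brush, knife below 0.03 m/s and contact force between knife and the fingers above 0.5 N and contact force between knife and block below 0.1 N and contact force between knife and palette below 0.1 N and horizontal distance between knife_tip and palette_mid below 0.06 m and z of knife_tip in the frame of palette_mid between 0.04 and 0.15 m and angle between knife's own z axis and vertical between 0.44 and 1.13 rad and angle between knife's own y axis and vertical between 1.13 and 2.01 rad); the arm keeps its last pose, push and grip.
It fails at once if the pot is tipped over (angle between pot's own z axis and vertical above 0.5 rad).
It fails at once if the red-handled knife is pulled out or shifted (distance of trowel from where it was at the start of the episode above 0.025 m).
It fails at once if a bottle, the jar or a tube is shifted by more than 30 mm (distance of any of bottle_pink, bottle_black, jar_white, tube_yellow, tube_red, tube_green from where it was at the start of the episode above 0.03 m).
It also fails if it takes over 64 s, if anything falls off the work surface, if the arm or the gripper's body presses on something with over 40 N, if the wrist force passes 120 N, or if a joint passes its speed limit or range.

## Working session

There is one attempt and no reset: what is moved stays moved. The work goes in short steps, Python scripts to look and compute and a shell command to move; the robot and the scene stay as the last step left them, time stands still between calls to the robot, and variables do not carry over. Pictures are saved under pics/ and viewed, at most 10 in all, crops included, and the job is handed in when it is done.

```bash
ls; mkdir -p pics
cat > h.py <<'E'
import numpy as np, cv2
from scipy.spatial.transform import Rotation as R
from workcell import bot, vision, workorder
def cam(n):
    o=bot.get_obs(); p=vision.camera(n)
    if n=="wrist":
        T=np.eye(4);T[:3,:3]=R.from_quat(o["tool_rot"]).as_matrix();T[:3,3]=o["eef_pos"]
        p["W"]=T@np.array(p["tool_from_camera"])
    else:
        M=np.eye(4);M[:3,:3]=cv2.Rodrigues(np.array(p["rvec"],float))[0];M[:3,3]=np.ravel(p["tvec"]);p["W"]=np.linalg.inv(M)
    return p
def ray(p,uv):
    d=cv2.undistortPoints(np.array([[uv]],float),np.array(p["K"],float),np.array([p["k1"],0,0,0.]))[0,0]
    return np.array([d[0],d[1],1.])
def at_z(p,uv,z):
    d=p["W"][:3,:3]@ray(p,uv);c=p["W"][:3,3];return c+d*(z-c[2])/d[2]
def dep(p,uv):
    u,v=np.round(uv).astype(int);z=p["z_map"][v,u]
    return (p["W"]@np.append(ray(p,uv)*z,1))[:3]
def proj(p,X):
    M=np.linalg.inv(p["W"]);return cv2.projectPoints(np.array([X],float),cv2.Rodrigues(M[:3,:3])[0],M[:3,3],np.array(p["K"],float),np.array([p["k1"],0,0,0.]))[0][0,0]
E
python3 - <<'E'
from h import *
np.set_printoptions(precision=3,suppress=True)
for n in ["scene","side"]:
    p=cam(n); cv2.imwrite(f"pics/{n}0.png",p["image"]); print(n,p["W"][:3,3])
    for q in ["palette_mid","brush_grip","brush_butt","brush_tip","pot_rim","pot_in","block_top","knife_grip","knife","trowel","bottle_pink","bottle_black","jar_white","tube_yellow","tube_red","tube_green"]:
        for r in vision.place_of(p,q)[:3]:
            print(q,round(r["score"],2),np.array(r["position"]),dep(p,r["position"]))
E
```

```text
pics
scene [ 0.945 -0.748  0.896]
palette_mid 0.85 [282.4 239.5] [ 0.564 -0.007  0.01 ]
brush_grip 0.8 [284.3 226. ] [0.552 0.027 0.024]
brush_grip 0.55 [316.3 144.5] [0.531 0.27  0.119]
brush_tip 0.79 [301.4 256. ] [ 0.631 -0.037  0.011]
brush_tip 0.45 [256.7 151.6] [0.318 0.298 0.008]
pot_rim 0.96 [219.3 278.2] [ 0.511 -0.217  0.059]
pot_rim 0.87 [190.5 324.6] [ 0.519 -0.345  0.049]
pot_rim 0.77 [124.7 337.7] [ 0.417 -0.436  0.052]
pot_in 0.86 [136.3 362.9] [ 0.487 -0.477  0.072]
pot_in 0.72 [220.9 307.2] [ 0.555 -0.281  0.055]
pot_in 0.63 [201.8 348.2] [ 0.579 -0.389  0.068]
block_top 0.74 [316.6 128.3] [0.53  0.271 0.173]
block_top 0.6 [322.  141.9] [0.529 0.319 0.097]
block_top 0.25 [238.  198.1] [0.378 0.082 0.008]
knife_grip 0.74 [318.4 126.5] [0.533 0.276 0.176]
knife_grip 0.62 [345.8 152.7] [ 0.569  0.43  -0.002]
knife 0.65 [341.8 168.4] [0.613 0.27  0.063]
knife 0.54 [317.3 145.4] [0.531 0.279 0.111]
bottle_pink 0.9 [376.6 200.6] [0.735 0.229 0.022]
bottle_black 0.57 [278.7 352.3] [ 0.711 -0.315  0.043]
jar_white 0.76 [357.  285.1] [ 0.791 -0.085  0.042]
tube_yellow 0.54 [2
[... 750 characters left out ...]
 -0.415  0.023]
block_top 0.85 [263.2 354. ] [0.521 0.367 0.193]
knife_grip 0.59 [266.4 315.4] [0.527 0.289 0.177]
knife_grip 0.46 [222.4 323.5] [0.612 0.284 0.118]
knife 0.74 [225.6 335.1] [0.611 0.283 0.07 ]
knife 0.65 [375.1 385.1] [0.31  0.327 0.011]
knife 0.62 [268.6 329.1] [0.523 0.29  0.129]
trowel 0.6 [261.7 378.5] [0.524 0.379 0.119]
bottle_pink 0.57 [177.4 335.9] [0.711 0.285 0.047]
bottle_black 0.58 [236.7 162.6] [ 0.692 -0.27   0.022]
jar_white 0.86 [186.3 221.8] [0.46  0.668 0.876]
jar_white 0.27 [178.4 331.8] [0.706 0.283 0.063]
tube_yellow 0.88 [348.6 284.7] [0.365 0.1   0.01 ]
tube_red 0.75 [350.6 216.5] [ 0.363 -0.11   0.01 ]
tube_green 0.73 [374.6 383. ] [0.311 0.322 0.009]
```

View pics/scene0.png

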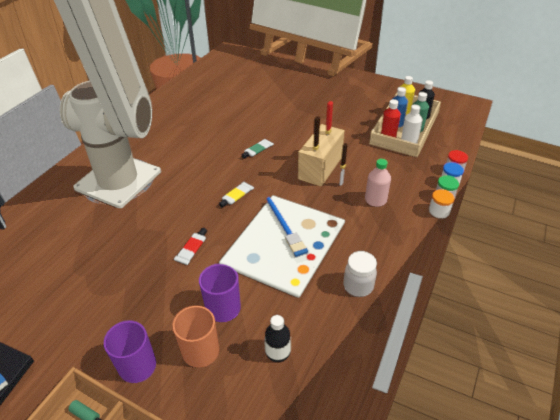

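View pics/side0.png

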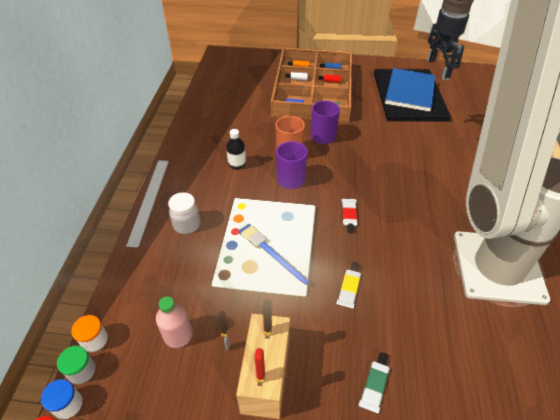

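The views show:
- **Pot:** terracotta at scene (196,337) and side (290,130), standing between two purple look-alikes.
- **Mixing knife:** the dark handle nearest the palette in the block, scene (317,130). A smaller look-alike stands at scene (343,160).
- **Brush:** on the palette, running from scene (268,200) to (300,247).

Run:
```python
from h import *
np.set_printoptions(precision=4,suppress=True)
def cloud(p,m):
    v,u=np.nonzero(m&(p["z_map"]>0)); d=cv2.undistortPoints(np.stack([u,v],1)[:,None].astype(float),np.array(p["K"],float),np.array([p["k1"],0,0,0.]))[:,0]
    z=p["z_map"][v,u]; X=np.c_[d*z[:,None],z]; return X@p["W"][:3,:3].T+p["W"][:3,3],np.stack([u,v],1)
for n in ["scene","side"]:
    p=cam(n); im=p["image"]; hsv=cv2.cvtColor(im,cv2.COLOR_BGR2HSV)
    X,uv=cloud(p,np.ones(im.shape[:2],bool)); H=hsv[uv[:,1],uv[:,0]].astype(int)
    def sel(c,b): return X[c&(X[:,0]>b[0])&(X[:,0]<b[1])&(X[:,1]>b[2])&(X[:,1]<b[3])&(X[:,2]>b[4])&(X[:,2]<b[5])]
    h,s,v=H.T
    def circ(P):
        A=np.c_[2*P[:,:2],np.ones(len(P))]; c=np.linalg.lstsq(A,(P[:,:2]**2).sum(1),rcond=None)[0]; return c[:2],np.sqrt(c[2]+c[:2]@c[:2]),len(P)
    P=sel((h<12)&(s>100)&(v>90),(.4,.65,-.5,-.25,.097,.112)); print(n,"pot",circ(P), P[:,:2].min(0),P[:,:2].max(0))
    for b in [(.4,.65,-.33,-.1),(.3,.5,-.6,-.36)]:
        P=sel((h>125)&(h<150)&(s>90),b+(.097,.112)); print("purple",circ(P),P[:,:2].min(0),P[:,:2].max(0))
    P=sel((h>100)&(h<118)&(s>130)&(v>70),(.42,.64,-.06,.16,-.01,.05))
    m=P[:,:2].mean(0); w=np.linalg.svd(P[:,:2]-m)[2][0] if 0 else np.linalg.eigh(np.cov((P[:,:2]-m).T))[1][:,1]; t=(P[:,:2]-m)@w
    print("brush handle",m,w,m+w*t.min(),m+w*t.max(),np.percentile(P[:,2],[5,50,95]))
    P=sel((v<70),(.48,.58,.2,.36,.11,.23)); print("knife",len(P),np.median(P,0),P.min(0),P.max(0)); Q=P[P[:,2]>P[:,2].max()-.012];print("top",np.median(Q,0))
    P=sel((h<8)&(s>150),(.48,.58,.3,.45,.11,.23)); print("trowel",np.median(P,0),P.min(0),P.max(0))
    P=sel(s>-1,(.46,.58,.2,.45,.096,.104)); print("blocktop",P[:,:2].min(0),P[:,:2].max(0),cv2.minAreaRect(P[:,:2].astype(np.float32)))
    P=sel((s<60)&(v>140),(.4,.75,-.2,.2,.004,.02)); print("palette",cv2.minAreaRect(P[:,:2].astype(np.float32)))
    P=sel(s>-1,(.58,.66,.22,.34,.03,.25)); print("smallknife",P.min(0),P.max(0))
```

```text
scene pot (array([ 0.5494, -0.3649]), np.float64(0.039645761603209484), 344) [ 0.5083 -0.4065] [ 0.5915 -0.3228]
purple (array([ 0.5338, -0.2486]), np.float64(0.03951893327983267), 291) [ 0.49   -0.2901] [ 0.5756 -0.2087]
purple (array([ 0.4512, -0.4574]), np.float64(0.03964075734902668), 368) [ 0.409  -0.4998] [ 0.493  -0.4164]
brush handle [0.5437 0.0353] [-0.7642  0.645 ] [ 0.6314 -0.0387] [0.4579 0.1076] [0.0196 0.0239 0.0275]
knife 112 [0.5286 0.2704 0.1674] [0.5218 0.2643 0.117 ] [0.5328 0.2825 0.2052]
top [0.5291 0.2713 0.1993]
trowel [0.5288 0.3614 0.1655] [0.5184 0.3546 0.1166] [0.5339 0.3766 0.2042]
blocktop [0.4869 0.24  ] [0.5649 0.4068] ((0.5255007743835449, 0.32402122020721436), (0.16722264885902405, 0.07731665670871735), 88.19554901123047)
palette ((0.5679810643196106, -0.004572868347167969), (0.28789469599723816, 0.2196929156780243), 89.59256744384766)
smallknife [0.6054 0.2626 0.031 ] [0.6181 0.281  0.1465]
side pot (array([ 0.55  , -0.3622]), np.float64(0.039939906442614845), 152) [ 0.5083 -0.4077] [ 0.592  -0.3189]
purple (array([ 0.5338, -0.2446]), np.float64(0.039482598474101), 154) [ 0.4935 -0.2874] [ 0.5746 -0.2021]
purple (array([ 0.4517, -0.4534]), np.float64(0.03883623358012977), 112) [ 0.4129 -0.4939] [ 0.4912 -0.41  ]
brush handle [0.5754 0.0172] [-0.7266  0.687 ] [0.5783 0.0144] [0.5729 0.0196] [0.0216 0.024  0.0262]
  return _methods._mean(a, axis=axis, dtype=dtype,
  ret = um.true_divide(
Traceback (most recent call last):
ValueError: zero-size array to reduction operation minimum which has no identity
```

```bash
cat >> h.py <<'E'
def plan(pos,Rm=None):
    """shift (mm, tool axes, after the turn) and turn (rotvec in tool axes) from here to target"""
    o=bot.get_obs();R0=R.from_quat(o["tool_rot"]);Rt=R0 if Rm is None else R.from_matrix(Rm)
    w=(R0.inv()*Rt).as_rotvec(); d=np.array(pos)-o["eef_pos"]
    print("turn",w.round(3),"shift after turn",(Rt.inv().apply(d)*1e3).round(1),"before turn",(R0.inv().apply(d)*1e3).round(1))
def st():
    o=bot.get_obs();print(round(o["clock"],2),"q",np.round(o["joint_pos"],3),"p",np.round(o["eef_pos"],4),"F",np.round(o["ft_force"],1),"w",round(o["grip_width"],4),round(o["grasp_force"],1));print(R.from_quat(o["tool_rot"]).as_matrix().round(3))
E
python3 - <<'E'
from h import *
st()
b=np.array([.77,-.635,0]);b/=np.linalg.norm(b);z=np.array([0,0,-1.])
for s in (1,-1):
    x=s*b; Rm=np.c_[x,np.cross(z,x),z]; plan([.558,.025,.20],Rm)
E
```

```text
1.8 q [-1.264  0.241  0.005  1.335  0.     1.571] p [ 0.151  -0.4766  0.2313] F [0.3 0.7 0.4] w 0.0856 0.0
[[ 0.953  0.302  0.   ]
 [ 0.302 -0.953  0.   ]
 [ 0.    -0.    -1.   ]]
turn [-0.    -0.     0.996] shift after turn [  -5.2 -646.    31.3] before turn [ 539.5 -355.3   31.3]
turn [ 0.    -0.    -2.145] shift after turn [  5.2 646.   31.3] before turn [ 539.5 -355.3   31.3]
```

```bash
python3 -m creep '[[[45,-30,0],[0,0,0]],[[45,-30,0],[0,0,0]],[[45,-30,0],[0,0,0]],[[45,-30,0],[0,0,0.18]]]' 60; python3 -c "
from h import *
st()"
```

```text
clock: 2.3
eef_pos: [0.2842, -0.3107, 0.2315]
tool_rot: [0.998, 0.07, 0.0, 0.0]
ft_force: [0.2, 0.2, -0.4]
grip_width: 0.0601
grasp_force: 0.0
2.3 q [-0.83   0.084 -0.184  1.302  0.     2.172] p [ 0.2842 -0.3107  0.2315] F [ 0.2  0.2 -0.4] w 0.0601 0.0
[[ 0.99   0.139  0.001]
 [ 0.139 -0.99  -0.   ]
 [ 0.     0.    -1.   ]]
```

```bash
python3 -m creep '[[[0,0,0],[0,0,-0.18]],[[0,0,0],[0,0,-0.18]],[[0,0,0],[0,0,-0.18]],[[0,0,0],[0,0,-0.18]],[[0,0,0],[0,0,-0.18]],[[0,0,0],[0,0,-0.18]],[[0,0,0],[0,0,-0.18]],[[0,0,0],[0,0,-0.18]],[[0,0,0],[0,0,-0.18]],[[0,0,0],[0,0,-0.18]],[[0,0,0],[0,0,-0.18]],[[0,0,0],[0,0,-0.18]]]'; python3 -c "
from h import *
b=np.array([.77,-.635,0]);b/=np.linalg.norm(b);z=np.array([0,0,-1.])
x=-b; Rm=np.c_[x,np.cross(z,x),z]; plan([.558,.025,.20],Rm);st()"
```

```text
clock: 3.8
eef_pos: [0.2834, -0.3121, 0.2314]
tool_rot: [0.404, 0.915, -0.0, 0.0]
ft_force: [0.4, -0.4, -0.1]
grip_width: 0.0599
grasp_force: 0.0
turn [-0.     0.    -0.142] shift after turn [  2.6 434.8  31.4] before turn [ 64.1 430.1  31.4]
3.8 q [-0.834  0.085 -0.183  1.303 -0.    -0.002] p [ 0.2834 -0.3121  0.2314] F [ 0.4 -0.4 -0.1] w 0.0599 0.0
[[-0.674  0.739  0.   ]
 [ 0.739  0.674 -0.   ]
 [-0.    -0.    -1.   ]]
```

```bash
python3 -m creep '[[[0,0,0],[0,0,-0.142]],[[0,55,4],[0,0,0]],[[0,55,4],[0,0,0]],[[0,55,4],[0,0,0]],[[0,55,4],[0,0,0]],[[0,55,4],[0,0,0]],[[0,55,4],[0,0,0]],[[0,55,4],[0,0,0]],[[0,50,3],[0,0,0]],[[0,0,0],[0,0,0]]]'
python3 - <<'E'
from h import *
st(); p=cam("wrist"); cv2.imwrite("pics/w1.png",p["image"])
for q in ["brush_grip","brush_butt","brush_tip","palette_mid"]:
    for r in vision.place_of(p,q)[:1]: print(q,round(r["score"],2),r["position"],at_z(p,r["position"],.02).round(4))
im=cv2.cvtColor(p["image"],cv2.COLOR_BGR2HSV); m=cv2.inRange(im,(100,130,60),(120,255,255))
n,l,s,c=cv2.connectedComponentsWithStats(m); k=1+s[1:,4].argmax(); v,u=np.nonzero(l==k)
P=np.array([at_z(p,a,.02)[:2] for a in np.c_[u,v][::5].astype(float)]); mu=P.mean(0); w=np.linalg.eigh(np.cov((P-mu).T))[1][:,1];w*=np.sign(w[0]);t=(P-mu)@w
print(mu,w,mu+w*t.min(),mu+w*t.max())
E
```

```text
clock: 5.05
eef_pos: [0.5635, 0.0247, 0.1991]
tool_rot: [0.339, 0.941, 0.0, -0.0]
ft_force: [-0.4, -1.0, 0.7]
grip_width: 0.0599
grasp_force: 0.0
5.05 q [0.044 0.383 0.119 1.308 0.    0.734] p [0.5635 0.0247 0.1991] F [-0.4 -1.   0.7] w 0.0599 0.0
[[-0.771  0.637 -0.001]
 [ 0.637  0.771  0.   ]
 [ 0.001 -0.    -1.   ]]
brush_grip 0.95 [281.9, 191.0] [0.5624 0.0243 0.02  ]
brush_butt 0.77 [285.6, 58.2] [0.4632 0.1111 0.02  ]
brush_tip 0.69 [283.9, 266.9] [ 0.6365 -0.034   0.02  ]
palette_mid 0.84 [267.7, 205.6] [0.5652 0.0012 0.02  ]
[0.51467887 0.0664599 ] [ 0.76974248 -0.63835454] [0.46080969 0.1111341 ] [0.5816096  0.01095362]
```

View pics/w1.png

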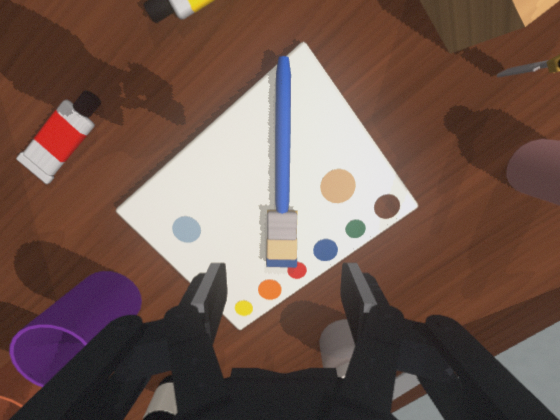

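The wrist view has the brush at column 283, centred between the fingers, so I can descend straight down.

```bash
python3 -m creep '[[[0,0,40],[0,0,0]],[[0,0,40],[0,0,0]],[[0,0,40],[0,0,0]],[[0,0,30],[0,0,0]],[[0,0,18],[0,0,0]],[[0,0,12],[0,0,0]],[[0,0,4],[0,0,0]],[[0,0,0],[0,0,0]]]' && python3 -m creep '[[[0,0,0],[0,0,0]],[[0,0,0],[0,0,0]],[[0,0,0],[0,0,0]],[[0,0,0],[0,0,0]],[[0,0,0],[0,0,0]]]' 0
```

```text
clock: 6.3
eef_pos: [0.5624, 0.0216, 0.0169]
tool_rot: [0.341, 0.94, 0.0, 0.0]
ft_force: [-0.6, 0.4, 0.4]
grip_width: 0.06
grasp_force: 0.0
clock: 6.92
eef_pos: [0.5626, 0.022, 0.0171]
tool_rot: [0.341, 0.94, 0.0, 0.001]
ft_force: [-0.2, -1.3, 6.5]
grip_width: 0.0132
grasp_force: 58.9
```

Width 13 mm with a 6.5 N upward force means the pads are gripping above the brush axis. I'll reopen and go 4 mm lower.

```bash
python3 -m creep '[[[0,0,0],[0,0,0]],[[0,0,0],[0,0,0]],[[0,0,2],[0,0,0]],[[0,0,2],[0,0,0]],[[0,0,0],[0,0,0]]]' 40 && python3 -m creep '[[[0,0,0],[0,0,0]],[[0,0,0],[0,0,0]],[[0,0,0],[0,0,0]],[[0,0,0],[0,0,0]],[[0,0,0],[0,0,0]]]' 0
```

```text
clock: 7.55
eef_pos: [0.5618, 0.0219, 0.0119]
tool_rot: [0.341, 0.94, -0.0, -0.0]
ft_force: [0.3, -0.0, 0.0]
grip_width: 0.0404
grasp_force: 0.0
clock: 8.18
eef_pos: [0.5624, 0.0219, 0.0126]
tool_rot: [0.341, 0.94, 0.0, 0.0]
ft_force: [0.9, 0.8, 0.8]
grip_width: 0.0137
grasp_force: 59.5
```

```bash
python3 -m creep '[[[0,0,-10],[0,0,0]],[[0,0,-30],[0,0,0]],[[0,0,-50],[0,0,0]],[[0,0,-50],[0,0,0]],[[0,0,-50],[0,0,0]],[[0,0,-50],[0,0,0]],[[0,0,-30],[0,0,0]],[[0,0,0],[0,0,0]]]'
cat >> h.py <<'E'
def brush_target(bz,lean=20,phi=-35,off=-.02,L=.135,pot=(.55,-.363)):
    l,f=np.radians([lean,phi]);o=np.array([np.cos(f),np.sin(f),0]);k=np.array([0,0,1.])
    bx=np.sin(l)*o+np.cos(l)*k; z=np.cos(l)*o-np.sin(l)*k; x=-bx
    return np.append(np.array(pot)+off*o[:2],bz)+L*bx+.0075*z, np.c_[x,np.cross(z,x),z]
E
python3 - <<'E'
from h import *
st(); p,M=brush_target(.15); print(p,M); plan(p,M)
c=cam("side"); cv2.imwrite("pics/s1.png",c["image"])
E
```

```text
clock: 9.18
eef_pos: [0.5633, 0.0219, 0.2857]
tool_rot: [0.341, 0.94, 0.001, 0.003]
ft_force: [0.2, 0.5, -1.1]
grip_width: 0.0137
grasp_force: 58.6
9.18 q [ 0.039  0.352  0.297  1.51  -0.     0.734] p [0.5633 0.0219 0.2857] F [ 0.2  0.5 -1.1] w 0.0137 58.6
[[-0.768  0.641  0.006]
 [ 0.641  0.768  0.   ]
 [-0.005  0.004 -1.   ]]
[ 0.57721257 -0.38205445  0.27429335] [[-2.80166500e-01  5.73576436e-01  7.69751131e-01]
 [ 1.96174695e-01  8.19152044e-01 -5.38985545e-01]
 [-9.39692621e-01  2.77555756e-17 -3.42020143e-01]]
turn [-0.048 -1.216 -0.076] shift after turn [ -72.4 -322.9  232.3] before turn [-269.5 -301.3   11.4]
```

View pics/s1.png

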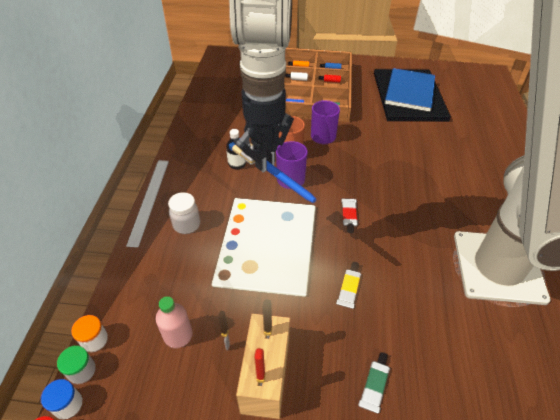

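```bash
python3 -m creep '[[[0,0,0],[-0.007,-0.174,-0.011]],[[0,0,0],[-0.007,-0.174,-0.011]],[[0,0,0],[-0.007,-0.174,-0.011]],[[0,0,0],[-0.007,-0.174,-0.011]],[[0,0,0],[-0.007,-0.174,-0.011]],[[0,0,0],[-0.007,-0.174,-0.011]],[[0,0,0],[-0.007,-0.174,-0.011]],[[0,0,0],[0,0,0]]]'
python3 - <<'E'
from h import *
st(); plan(*brush_target(.15))
E
```

```text
clock: 10.22
eef_pos: [0.5617, 0.0223, 0.2756]
tool_rot: [0.247, 0.798, -0.169, 0.523]
ft_force: [-0.5, -0.1, -0.1]
grip_width: 0.0136
grasp_force: 58.6
10.22 q [ 0.5    0.043 -0.728  0.001 -0.967  0.663] p [0.5617 0.0223 0.2756] F [-0.5 -0.1 -0.1] w 0.0136 58.6
[[-0.331  0.57   0.752]
 [ 0.217  0.822 -0.527]
 [-0.918 -0.011 -0.396]]
turn [-0.    -0.058  0.012] shift after turn [ -82.4 -322.3  230.4] before turn [ -91.8 -323.3  225.4]
```

```bash
python3 -m creep '[[[-10,-40,28],[0,-0.058,0.012]],[[-10,-40,28],[0,0,0]],[[-10,-40,28],[0,0,0]],[[-10,-40,28],[0,0,0]],[[-10,-40,28],[0,0,0]],[[-10,-40,28],[0,0,0]],[[-10,-40,28],[0,0,0]],[[-10,-40,28],[0,0,0]],[[0,0,0],[0,0,0]],[[0,0,0],[0,0,0]]]'
python3 - <<'E'
from h import *
st(); plan(*brush_target(.15))
p=cam("scene"); cv2.imwrite("pics/s2.png",p["image"][150:,60:400])
for n in ("scene","side"):
    p=cam(n)
    for q in ("brush_butt","brush_tip"):
        for r in vision.place_of(p,q)[:1]: print(n,q,round(r["score"],2),r["position"],dep(p,r["position"]).round(3))
    o=bot.get_obs();M=R.from_quat(o["tool_rot"]).as_matrix();a=o["eef_pos"]-.0075*M[:,2]
    print("expect butt",proj(p,a+.135*M[:,0]),a+.135*M[:,0],"tip",proj(p,a-.09*M[:,0]))
E
```

```text
clock: 11.48
eef_pos: [0.5757, -0.373, 0.2754]
tool_rot: [0.25, 0.78, -0.169, 0.548]
ft_force: [-0.1, 0.7, -0.6]
grip_width: 0.0136
grasp_force: 58.8
11.47 q [-0.55   0.148 -0.805 -0.602 -0.056  0.031] p [ 0.5757 -0.373   0.2754] F [-0.1  0.7 -0.6] w 0.0136 58.8
[[-0.275  0.576  0.77 ]
 [ 0.205  0.817 -0.538]
 [-0.939  0.01  -0.343]]
turn [ 0.001 -0.001 -0.01 ] shift after turn [-1.2 -6.5  6.4] before turn [-1.3 -6.5  6.4]
scene brush_butt 0.85 [189.7, 297.8] [ 0.539 -0.348  0.16 ]
scene brush_tip 0.83 [186.3, 250.7] [ 0.596 -0.388  0.363]
expect butt [190.51279175 296.20942311] [ 0.53346836 -0.33960027  0.15151415] tip [187.07689308 249.2652604 ]
side brush_butt 0.81 [300.0, 119.7] [ 0.522 -0.39   0.1  ]
side brush_tip 0.63 [234.0, 166.5] [ 0.7   -0.265  0.01 ]
expect butt [294.94296261 114.83841381] [ 0.53355991 -0.33995944  0.15169875] tip [274.06808964  31.88060084]
```

View pics/s2.png

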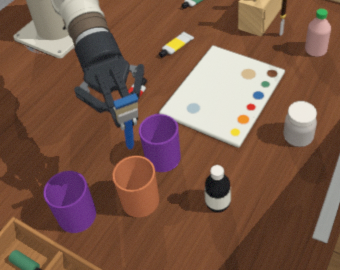

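The brush is held upright as predicted, with the butt just above the terracotta pot's near rim. I'll shift to the target and lower it.

```bash
python3 -m creep '[[[-1,-7,6],[0,0,-0.01]],[[0,0,0],[0,0,0]],[[23.5,0,8.5],[0,0,0]],[[23.5,0,8.5],[0,0,0]],[[23.5,0,8.5],[0,0,0]],[[23.5,0,8.5],[0,0,0]],[[14,0,5],[0,0,0]],[[9.5,0,3.5],[0,0,0]],[[0,0,0],[0,0,0]],[[0,0,0],[0,0,0]]]'
python3 - <<'E'
from h import *
st(); plan(*brush_target(.008))
E
```

```text
clock: 13.08
eef_pos: [0.5771, -0.382, 0.1508]
tool_rot: [0.245, 0.781, -0.173, 0.548]
ft_force: [0.8, 0.0, -0.2]
grip_width: 0.0133
grasp_force: 58.8
13.07 q [-0.567  0.504 -0.9   -1.057 -0.04   0.014] p [ 0.5771 -0.382   0.1508] F [ 0.8  0.  -0.2] w 0.0133 58.8
[[-0.279  0.572  0.771]
 [ 0.194  0.82  -0.539]
 [-0.941 -0.001 -0.339]]
turn [0.001 0.003 0.001] shift after turn [17.3  0.   6.5] before turn [17.4  0.   6.4]
```

```bash
python3 -m creep '[[[5,0,2],[0,0,0]],[[5,0,2],[0,0,0]],[[3,0,1],[0,0,0]],[[2,0,1],[0,0,0]],[[0,0,0],[0,0,0]],[[0,0,0],[0,0,0]]]'
python3 - <<'E'
from h import *
st(); plan(*brush_target(.008))
E
```

```text
clock: 13.82
eef_pos: [0.5772, -0.3821, 0.1339]
tool_rot: [0.245, 0.781, -0.173, 0.548]
ft_force: [-0.7, -0.6, 0.4]
grip_width: 0.0135
grasp_force: 58.8
13.82 q [-0.567  0.556 -0.904 -1.112 -0.04   0.014] p [ 0.5772 -0.3821  0.1339] F [-0.7 -0.6  0.4] w 0.0135 58.8
[[-0.28   0.572  0.771]
 [ 0.194  0.82  -0.538]
 [-0.94  -0.001 -0.34 ]]
turn [0.001 0.002 0.001] shift after turn [ 1.5 -0.   0.5] before turn [1.5 0.  0.5]
```

```bash
for i in 1; do python3 -m creep '[[[2,0,0.7],[0,0,0]],[[0,0,0],[0,0,0]],[[0,0,0],[0,0,0]]]'; python3 -m creep '[[[2,0,0.7],[0,0,0]],[[0,0,0],[0,0,0]],[[0,0,0],[0,0,0]]]'; done | grep -E "eef|force"
```

```text
eef_pos: [0.5772, -0.382, 0.1317]
ft_force: [0.1, 0.4, 0.0]
grasp_force: 58.8
eef_pos: [0.5775, -0.3823, 0.1303]
ft_force: [0.2, -0.8, 2.7]
grasp_force: 58.8
```

Touchdown: 2.7 N upward. Releasing now.

```bash
python3 -m creep '[[[0,0,0],[0,0,0]],[[0,0,0],[0,0,0]],[[0,0,0],[0,0,0]],[[0,0,0],[0,0,0]],[[0,0,0],[0,0,0]],[[0,0,0],[0,0,0]]]' 40 && python3 -m creep '[[[0,0,-10],[0,0,0]],[[0,0,-25],[0,0,0]],[[0,0,-35],[0,0,0]],[[0,0,-35],[0,0,0]],[[-20,0,-35],[0,0,0]],[[-40,0,-20],[0,0,0]],[[-40,0,0],[0,0,0]],[[0,0,0],[0,0,0]]]'
python3 - <<'E'
from h import *
st()
a=cam("scene");b=cam("side")
cv2.imwrite("pics/s3.png",np.hstack([cv2.resize(a["image"][220:400,120:300],None,fx=2,fy=2),cv2.resize(b["image"][60:240,200:380],None,fx=2,fy=2)]))
E
```

```text
clock: 15.32
eef_pos: [0.5771, -0.382, 0.1295]
tool_rot: [0.245, 0.781, -0.173, 0.548]
ft_force: [0.2, -0.1, 0.1]
grip_width: 0.0401
grasp_force: 0.0
clock: 16.32
eef_pos: [0.5063, -0.3303, 0.2945]
tool_rot: [0.247, 0.783, -0.172, 0.545]
ft_force: [1.0, -0.1, -0.4]
grip_width: 0.0406
grasp_force: 0.0
16.32 q [-0.549 -0.059 -0.944 -0.529 -0.058  0.021] p [ 0.5063 -0.3303  0.2945] F [ 1.  -0.1 -0.4] w 0.0406 0.0
[[-0.285  0.573  0.768]
 [ 0.199  0.819 -0.538]
 [-0.938 -0.    -0.348]]
```

View pics/s3.png

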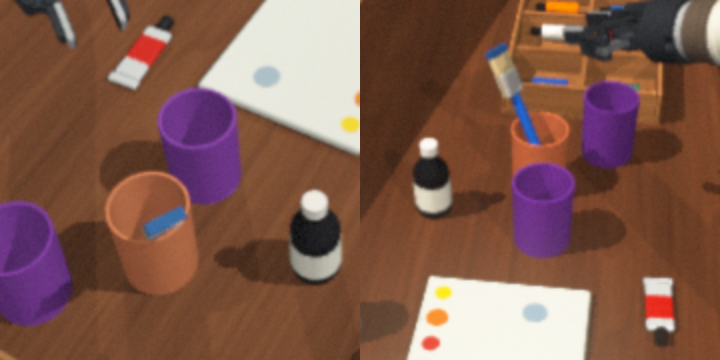

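The brush stands in the upright terracotta pot with its bristles up (side crop, about (505,60)). Next is the knife.

Run:
```python
from h import *
x=np.array([0,1.,0]);z=np.array([0,0,-1.]);plan([.50,.17,.29],np.c_[x,np.cross(z,x),z])
```

```text
turn [0.575 1.107 0.838] shift after turn [499.1  -4.3  -2.2] before turn [ 101.2  406.5 -271.4]
```

```bash
python3 -m creep '[[[10,41,-27],[0,0,0]],[[10,41,-27],[0,0,0]],[[10,41,-27],[0,0,0]],[[10,41,-27],[0,0,0]],[[0,0,0],[0.064,0.123,0.093]],[[0,0,0],[0.064,0.123,0.093]],[[0,0,0],[0.064,0.123,0.093]],[[0,0,0],[0.064,0.123,0.093]],[[0,0,0],[0.064,0.123,0.093]],[[0,0,0],[0.064,0.123,0.093]],[[0,0,0],[0.064,0.123,0.093]],[[0,0,0],[0.064,0.123,0.093]]]' 50
python3 - <<'E'
from h import *
st()
x=np.array([0,1.,0]);z=np.array([0,0,-1.]);plan([.50,.17,.29],np.c_[x,np.cross(z,x),z])
E
```

```text
clock: 17.92
eef_pos: [0.5064, -0.1284, 0.2842]
tool_rot: [0.658, 0.748, -0.028, 0.084]
ft_force: [1.2, 0.3, -1.2]
grip_width: 0.0501
grasp_force: 0.0
17.93 q [-0.169  0.175  0.045  1.327 -0.136  1.266] p [ 0.5064 -0.1284  0.2842] F [ 1.2  0.3 -1.2] w 0.0501 0.0
[[-0.121  0.989  0.088]
 [ 0.979  0.133 -0.153]
 [-0.163  0.068 -0.984]]
turn [0.079 0.159 0.128] shift after turn [298.4  -6.4  -5.8] before turn [292.   33.7 -51.9]
```

```bash
python3 -m creep '[[[0,0,0],[0.04,0.08,0.064]],[[0,0,0],[0.04,0.08,0.064]],[[50,-1,-1],[0,0,0]],[[50,-1,-1],[0,0,0]],[[50,-1,-1],[0,0,0]],[[50,-1,-1],[0,0,0]],[[50,-1,-1],[0,0,0]],[[50,-1,-1],[0,0,0]],[[0,0,0],[0,0,0]],[[0,0,0],[0,0,0]]]' 50
python3 - <<'E'
from h import *
st(); p=cam("wrist"); cv2.imwrite("pics/w2.png",p["image"])
for q in ["knife_grip","block_top","trowel","knife"]:
    for r in vision.place_of(p,q)[:3]: print(q,round(r["score"],2),r["position"],at_z(p,r["position"],.165).round(4),dep(p,r["position"]).round(4))
g=p["image"].max(2)
v,u=np.mgrid[0:420,0:560]; 
uv=np.c_[u.ravel(),v.ravel()].astype(float); d=cv2.undistortPoints(uv[:,None],np.array(p["K"],float),np.array([p["k1"],0,0,0.]))[:,0]
Z=p["z_map"].ravel(); X=np.c_[d*Z[:,None],Z]@p["W"][:3,:3].T+p["W"][:3,3]
def box(n,m):
    P=X[(Z>0)&m]; print(n,len(P),P[:,:2].min(0).round(4) if len(P) else'',P[:,:2].max(0).round(4) if len(P) else '', cv2.minAreaRect(P[:,:2].astype(np.float32)) if len(P)>3 else '')
A=(X[:,0]>.47)&(X[:,0]<.58)
box("knife top",A&(X[:,1]>.24)&(X[:,1]<.31)&(X[:,2]>.195)&(X[:,2]<.215))
box("trowel top",A&(X[:,1]>.33)&(X[:,1]<.40)&(X[:,2]>.195)&(X[:,2]<.215))
box("block",(X[:,0]>.45)&(X[:,0]<.6)&(X[:,1]>.2)&(X[:,1]<.42)&(X[:,2]>.095)&(X[:,2]<.105))
E
```

```text
clock: 19.18
eef_pos: [0.4995, 0.1709, 0.2893]
tool_rot: [0.706, 0.708, -0.002, 0.003]
ft_force: [0.1, -1.3, 0.2]
grip_width: 0.05
grasp_force: 0.0
19.18 q [ 0.333  0.282  0.21   1.499 -0.006  1.901] p [0.4995 0.1709 0.2893] F [ 0.1 -1.3  0.2] w 0.05 0.0
[[-0.003  1.     0.001]
 [ 1.     0.003 -0.006]
 [-0.006  0.001 -1.   ]]
knife_grip 0.89 [400.3, 89.0] [0.5949 0.2715 0.165 ] [0.6077 0.2737 0.1296]
knife_grip 0.86 [317.7, 80.2] [0.5267 0.278  0.165 ] [0.5226 0.2745 0.2044]
block_top 0.66 [313.4, 37.0] [0.5221 0.3088 0.165 ] [0.5278 0.3217 0.1014]
block_top 0.26 [137.0, 59.9] [0.3822 0.292  0.165 ] [0.3148 0.3137 0.0111]
trowel 0.39 [309.7, 82.0] [0.5203 0.2766 0.165 ] [0.5199 0.2762 0.1698]
knife 0.94 [385.6, 92.4] [0.5831 0.2689 0.165 ] [0.6068 0.2729 0.0906]
knife 0.93 [311.8, 84.1] [0.522 0.275 0.165] [0.5202 0.2735 0.1854]
knife top 571 [0.5199 0.2693] [0.5341 0.289 ] ((0.5270034670829773, 0.27914753556251526), (0.019744986668229103, 0.014186629094183445), 89.5400161743164)
trowel top 0   
block 8151 [0.4901 0.2451] [0.5648 0.3532] ((0.5274792909622192, 0.2992316782474518), (0.10836303979158401, 0.07416142523288727), 89.64576721191406)
```

View pics/w2.png

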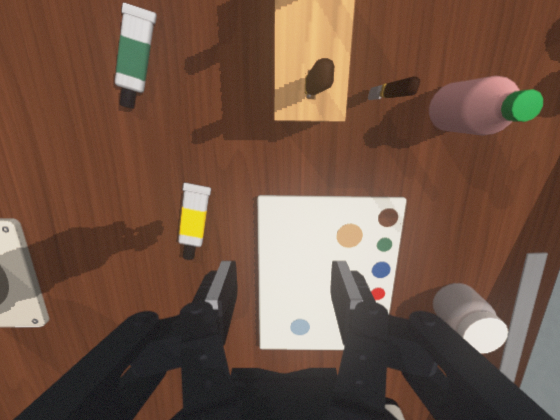

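The wrist view shows the large knife at about (320,78), with its top 14.2 x 19.7 mm at (0.527, 0.279) and square to the axes. The small look-alike is at (395,88).

```bash
python3 -m creep '[[[36,9,0],[0,0,0]],[[36,9,0],[0,0,0]],[[36,9,0],[0,0,0]],[[0,0,0],[0,0,0]],[[0,0,0],[0,0,0]]]' 50 >/dev/null
python3 - <<'E'
from h import *
x=np.array([0,1.,0]);z=np.array([0,0,-1.]);plan([.527,.279,.148],np.c_[x,np.cross(z,x),z]);st()
E
```

```text
turn [0.005 0.005 0.002] shift after turn [  0.7   0.  143.3] before turn [  1.4  -0.7 143.2]
20.05 q [ 0.489  0.426  0.421  1.564 -0.006  2.058] p [0.527  0.2783 0.2913] F [ 0.8 -0.2 -0.7] w 0.05 0.0
[[-0.002  1.     0.005]
 [ 1.     0.002 -0.005]
 [-0.005  0.005 -1.   ]]
```

```bash
python3 -m creep '[[[1,0,20],[0.005,0.005,0.002]],[[0,0,35],[0,0,0]],[[0,0,35],[0,0,0]],[[0,0,30],[0,0,0]],[[0,0,18],[0,0,0]],[[0,0,5],[0,0,0]],[[0,0,0],[0,0,0]]]' 50 ; python3 -m creep '[[[0,0,0],[0,0,0]],[[0,0,0],[0,0,0]],[[0,0,0],[0,0,0]],[[0,0,0],[0,0,0]],[[0,0,0],[0,0,0]]]' 0; python3 -c "
from h import *
st()"
```

```text
clock: 20.92
eef_pos: [0.5274, 0.2795, 0.149]
tool_rot: [0.707, 0.707, 0.001, -0.0]
ft_force: [0.1, -0.0, 0.4]
grip_width: 0.0498
grasp_force: 0.0
clock: 21.55
eef_pos: [0.5276, 0.2806, 0.1495]
tool_rot: [0.707, 0.707, 0.001, 0.0]
ft_force: [0.1, -0.7, 5.6]
grip_width: 0.0136
grasp_force: 58.8
21.55 q [4.880e-01 4.750e-01 1.290e-01 1.223e+00 1.000e-03 2.059e+00] p [0.5276 0.2806 0.1495] F [ 0.1 -0.7  5.6] w 0.0136 58.8
[[-0.001  1.     0.002]
 [ 1.     0.001  0.002]
 [ 0.002  0.002 -1.   ]]
```

Gripped at 13.6 mm, which matches the handle's thickness. Lifting straight up.

```bash
python3 -m creep '[[[0,0,-5],[0,0,0]],[[0,0,-15],[0,0,0]],[[0,0,-20],[0,0,0]],[[0,0,-25],[0,0,0]],[[0,0,-25],[0,0,0]],[[0,0,-20],[0,0,0]],[[0,0,-10],[0,0,0]],[[0,0,-10],[0,0,0]],[[0,0,0],[0,0,0]],[[0,0,0],[0,0,0]]]'
python3 - <<'E'
from h import *
st()
# tip is .150-ish below grasp: TCP->tip distance along tool z
L=.1495-.015
x=np.array([0,1.,0]); a=np.radians(45); z=np.array([np.sin(a),0,-np.cos(a)]); Rm=np.c_[x,np.cross(z,x),z]
t=np.array([.567,-.005,.102]); plan(t-L*z,Rm); print(t-L*z)
E
```

```text
clock: 22.8
eef_pos: [0.5268, 0.28, 0.2776]
tool_rot: [0.707, 0.707, -0.0, -0.0]
ft_force: [0.3, -0.3, -0.4]
grip_width: 0.0134
grasp_force: 58.7
22.8 q [4.880e-01 4.300e-01 3.920e-01 1.534e+00 1.000e-03 2.058e+00] p [0.5268 0.28   0.2776] F [ 0.3 -0.3 -0.4] w 0.0134 58.7
[[-0.001  1.    -0.001]
 [ 1.     0.001  0.   ]
 [ 0.    -0.001 -1.   ]]
turn [-0.786 -0.001  0.   ] shift after turn [-285.   -95.7   18.1] before turn [-285.   -55.    80.4]
[ 0.47189414 -0.005       0.19710586]
```

```bash
python3 -m creep '[[[-25,-5,0],[0,0,0]],[[-45,-9,0],[0,0,0]],[[-45,-9,0],[0,0,0]],[[-45,-9,0],[0,0,0]],[[-45,-9,0],[0,0,0]],[[-45,-9,0],[0,0,0]],[[-35,-5,0],[0,0,0]],[[0,0,0],[-0.1,0,0]],[[0,0,0],[-0.15,0,0]],[[0,0,0],[-0.15,0,0]],[[0,0,0],[-0.15,0,0]],[[0,0,0],[-0.15,0,0]]]' >/dev/null; python3 -m creep '[[[0,0,0],[-0.086,0,0]],[[0,0,0],[0,0,0]],[[0,0,0],[0,0,0]]]'
python3 - <<'E'
from h import *
L=.1495-.015
x=np.array([0,1.,0]); a=np.radians(45); z=np.array([np.sin(a),0,-np.cos(a)]); Rm=np.c_[x,np.cross(z,x),z]
t=np.array([.567,-.005,.102]); plan(t-L*z,Rm)
E
```

```text
clock: 24.68
eef_pos: [0.4728, -0.0049, 0.2789]
tool_rot: [0.653, 0.653, 0.271, 0.27]
ft_force: [0.1, 0.4, -0.4]
grip_width: 0.0133
grasp_force: 58.8
turn [ 0.001 -0.001 -0.   ] shift after turn [ -0.1 -58.5  57.2] before turn [ -0.2 -58.5  57.1]
```

```bash
python3 -m creep '[[[0,-10,10],[0,0,0]],[[0,-20,20],[0,0,0]],[[0,-18,18],[0,0,0]],[[0,-10,9],[0,0,0]],[[0,0,0],[0,0,0]],[[0,0,0],[0,0,0]],[[0,0,0],[0,0,0]],[[0,0,0],[0,0,0]]]'
python3 - <<'E'
from h import *
o=bot.get_obs();M=R.from_quat(o["tool_rot"]).as_matrix();tip=o["eef_pos"]+.1345*M[:,2];print("tip",tip)
a=cam("scene");b=cam("side")
for p in (a,b):
    print("expect",proj(p,tip))
    for q in ("knife_tip","knife_grip"):
        for r in vision.place_of(p,q)[:2]: print(q,round(r["score"],2),r["position"],dep(p,r["position"]).round(3))
cv2.imwrite("pics/f.png",np.hstack([a["image"][120:400,120:400],b["image"][60:340,150:430]]))
E
```

```text
clock: 25.68
eef_pos: [0.4721, -0.0048, 0.1977]
tool_rot: [0.653, 0.653, 0.272, 0.271]
ft_force: [0.1, -0.6, -1.1]
grip_width: 0.0134
grasp_force: 58.8
tip [ 0.56742603 -0.00467957  0.10280244]
expect [283.94398141 213.16035969]
knife_tip 0.7 [283.3, 212.9] [ 0.566 -0.005  0.103]
knife_tip 0.65 [339.8, 186.0] [ 0.612  0.268 -0.002]
knife_grip 0.74 [281.5, 240.3] [ 0.564 -0.012  0.012]
knife_grip 0.71 [241.6, 164.5] [ 0.464 -0.016  0.224]
expect [266.6573462  216.51556569]
knife_tip 0.89 [268.2, 217.1] [ 0.563 -0.001  0.105]
knife_tip 0.75 [226.9, 348.8] [0.613 0.284 0.01 ]
knife_grip 0.78 [314.5, 191.8] [0.462 0.003 0.205]
knife_grip 0.57 [223.2, 321.3] [0.61  0.281 0.123]
```

View pics/f.png

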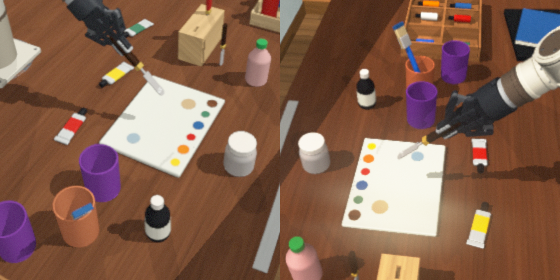

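The knife is held at 45° with its tip at (0.567, -0.005, 0.103), 9 cm above the middle of the palette; both cameras agree. The brush still stands in the pot and the bystanders look unmoved. Handing in.

```bash
python3 -c "
from h import *
print(workorder.job_done())"
```

```text
the job is handed in; nothing more can be done
None
```

The job is handed in at about 26 s of the 64 s, with no verdict returned: the brush stands bristles up in the terracotta pot, and the knife is held still at 45° with its tip about 9 cm above the middle of the palette.

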